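# Shake the filter of the goldsmith's bench dust extractor

## Task

Clear the filter of the bench dust extractor with its filter-shaker knob, the broad round mushroom knob among the three black pull knobs on its top. Pull it straight up, all the way to the stop at its detent, leave it out for a moment, then push it fully home again and let go. Leave the T-handle and the slim knob as they are.

Things in the scene. Friction and masses are not known exactly. Their poses are not given: they have to be found in the camera images.
- shaker (a joint): Travel of the filter-shaker knob straight up, in m: 0 = fully home, 0.040 = fully out, at its detent, where it comes up against a stop. It is stiff (about 5 N either way, no spring) and stays where it is left. It stands on the extractor, a fixed grey box 200 x 360 mm, its flat top 120 mm above the bench.
- shaker_grip (a point): On the vertical axis of the filter-shaker knob, in its head (moves with it); z up. Black mushroom head, 40 mm in diameter, straight flank, from 12 mm below this point to 14 mm above, on a 16 mm steel stem over a 48 mm flange. Knob home: this point is 150 mm above the bench, 30 mm above the box top. The three knobs stand 100 mm apart in a row along this point's y, in any order.
- bypass_grip (a point): Centre of the T-handle of another pull knob, to be left alone: a black plastic bar 66 mm long (along this point's x, which is across the row), 14 mm wide, 16 mm high, on a steel stem. 34 to 54 mm above the box top, depending on how far out it was left; it stays there.
- bleed_grip (a point): Centre of the head of the third pull knob, to be left alone: a slim black plastic knob 18 mm in diameter, 21 mm tall, on a steel stem. 30 to 50 mm above the box top, depending on how far out it was left; it stays there.

How it is judged:
By the outcome, as a careful person would: the job done as asked, in the order asked, and still so for the second after the job is handed in, with the robot touching nothing.
It also fails if it takes over 34 s, if anything falls off the work surface, if the arm or the gripper's body presses on something with over 40 N, if the wrist force passes 120 N, or if a joint passes its speed limit or range.

## Robot

A 6-joint arm with a two-finger parallel gripper is mounted at the origin on the work surface. World frame = base frame: x ahead of the robot, y to its left, z up, the work surface at z = 0. Lengths are in m, angles in rad, forces in N, time in s.
With the tool pointing down it reaches from about 0.325 to 0.85 m from the base axis. Payload 15.5 kg.
Tool frame: the origin (TCP) lies on the centre line of the jaws, within the pads' length; the fingertips stand 8 mm ahead of it and the grasp point (between the pads) lies 11 mm behind it; z points along the fingers, y is the direction in which the jaws open and shut (so a half turn about z gives the same grasp; the last joint's range is limited). The gripper opens to 91 mm and grips with 3 to 60 N. Pads are 32 mm wide; open, the fingers measure 118 mm over their backs; the gripper's body (76 mm by 178 mm) begins 60 mm behind the grasp point.
Start: joints at [1.099, 0.494, 1.345, -0, 1.302, -0.096], TCP at [0.23, 0.581, 0.222] pointing down, gripper open.
Joint ranges: [-2.91, 2.91], [-0.82, 2.16], [0.22, 2.67], [-1.22, 4.37], [0.12, 2.79], [-3.08, 3.08]. Speed limits (rad/s): [1.89, 1.89, 2.57, 3.01, 3.01, 3.01].

## Interface

Orientations are given as a rotation vector (axis times angle).
In Python, from workcell import monitor, optics, ticket gives the robot as it stands.
- The arm moves only by the tool carry_out, never from a script. Its argument "steps" is text: rows parted by semicolons, each of 6 numbers parted by spaces: the shift along the tool's x, y, z in units of 60 mm (1.0 is 60 mm), then the turn, a rotation vector about the tool's x, y, z in units of 6 degrees (1.0 is 6 degrees). In form: dx dy dz ax ay az; .... A call has 1 to 10 rows; each row shifts and turns the pose as measured when the row begins, along the tool's axes as they then stand; what a row does not reach is not made up. A row lasts 1/8 s, in which the tool goes at most 62.5 mm and 10.7 degrees, less where a joint would pass 70% of its speed; a pose out of reach is approached as far as the arm can. A call is refused whole if a number of a shift passes 1 or a number of a turn 1, either way. A call with a gripper value outside its range is refused whole. "grip" is the closure in counts, from 0 (fully open) to 255 (shut), set as the call begins (left out, the last holds). The fingers move at their own pace and stop on an object; the grip force is fixed at half the most. Time passes only in rows, so rows that do not move let the fingers close. It gives the time, the measured TCP pose, the force and the opening at its end, in the units of the state.
- monitor.state(): the state, without advancing time (a new reading comes with each control period).
- optics.snapshot(name): name is "scene" or "top"; returns a dict with "frame" (400x640x3 uint8, blue, green, red), "fx", "fy", "cx", "cy" (pixels), "k1" (the pictures are not rectified: a ray, as slopes to the right and down, at radius r is drawn at 1 + k1 r^2 times it, then the intrinsics apply), "extrinsics" (4x4, takes a point from camera to world coordinates). Camera axes: x right, y down, z forward; pixel columns grow to the right and rows downward; lengths in m; the calibration is good to about 2 mm. A picture is of the moment at which its call begins. There is no depth.
- ticket.job_done(): hands the job in, once; it reports no verdict.
The state is a dict: "clock": time; "joints": joint angles; "dq": joint speeds; "joint_torque": joint torques, N m; "position": TCP position; "eef_rot": TCP orientation; "ft_force": force on the tool from outside, world axes, zero at the start; "ft_torque": the same for the moment, N m; "gripper_width": finger opening in m.
Only numpy, scipy, OpenCV 4.12 (cv2) and the standard library are available. Lean on these libraries where they do the work, as an engineer would, in place of code of your own. Each camera call takes 0.05 s, during which the arm holds its last target. There are 200 camera calls.

## Working session

There is one attempt and no reset: what is moved stays moved. The work goes in short steps, Python scripts to look and compute and a tool call to move; the robot and the scene stay as the last step left them, time stands still between calls to the robot, and variables do not carry over. Pictures are saved under pics/ and viewed, on a budget of 10 in all, crops included, one or two more only if the job needs it, and the job is handed in when it is done.

Besides the shell and the picture viewer there is one more tool, called after ">>>" by a JSON object that holds its "fn" and its "kwargs". carry_out: Moves the arm, as the interface text tells. Its arguments: {"type":"object","properties":{"steps":{"type":"string"},"grip":{"type":"number"}},"required":["steps"]}

```bash
mkdir -p pics
python3 - <<'E'
from workcell import monitor, optics
import cv2,numpy as np
for n in("scene","top"):
    s=optics.snapshot(n); cv2.imwrite(f"pics/{n}0.png",s["frame"])
    print(n,s["fx"],s["fy"],s["cx"],s["cy"],s["k1"]);print(np.round(s["extrinsics"],4))
print(monitor.state())
E
```

```text
scene 467.8290762142677 467.8290762142677 320.0836908936749 206.08134376985385 -0.07650228964134714
[[-0.2059  0.7836 -0.5862  1.0657]
 [ 0.9785  0.1581 -0.1324  0.1504]
 [-0.0111 -0.6009 -0.7993  0.8298]
 [ 0.      0.      0.      1.    ]]
top 455.9496205762636 455.9496205762636 314.9681191512518 200.6303923763079 -0.13470493186664448
[[ 0.0203 -0.9823  0.1863  0.4141]
 [-0.9997 -0.0221 -0.0076  0.0683]
 [ 0.0115 -0.1861 -0.9825  0.9819]
 [ 0.      0.      0.      1.    ]]
{'clock': 0.1, 'joints': array([ 1.09849879e+00,  4.94115552e-01,  1.34605165e+00,  8.61778201e-06,
        1.30249598e+00, -9.54735259e-02]), 'dq': array([ 0.001409  , -0.00249183, -0.00299024, -0.00028672, -0.00205876,
        0.00074559]), 'joint_torque': array([ 2.73755795e-03, -8.80258727e+01, -3.82547057e+01,  7.12677394e-02,
        4.83599177e-02, -7.48620323e-05]), 'position': array([0.22981214, 0.58086822, 0.22140724]), 'eef_rot': array([-5.88363717e-01, -3.08569214e+00,  1.61045462e-03]), 'ft_force': array([ 0.19188518, -0.94646438, -0.10107635]), 'ft_torque': array([-0.02040413, -0.03790958,  0.02234398]), 'gripper_width': 0.09140751952833406}
```

View pics/scene0.png

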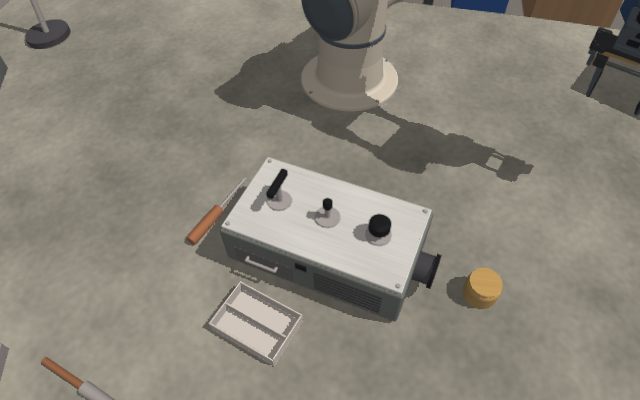

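View pics/top0.png

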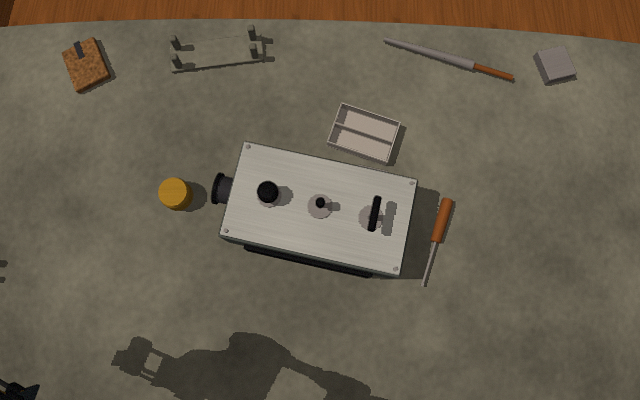

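Mushroom knob at (380,226) in the scene view and (268,192) in top. The slim knob is at (327,204)/(320,202) and the T-handle at (278,184)/(375,213). Triangulating from dark-mask centroids.

```bash
cat > h.py <<'E'
import numpy as np, cv2
from workcell import optics, monitor
from scipy.spatial.transform import Rotation as R
def ray(s,uv):
    K=np.array([[s["fx"],0,s["cx"]],[0,s["fy"],s["cy"]],[0,0,1]])
    p=cv2.undistortPoints(np.array([[uv]],float),K,np.array([s["k1"],0,0,0]))[0,0]
    E=s["extrinsics"]; d=E[:3,:3]@[p[0],p[1],1]; return E[:3,3],d/np.linalg.norm(d)
def blob(s,c,r=22,th=50):
    g=s["frame"].max(2); m=(g<th).astype(np.uint8)
    w=np.zeros_like(m); cv2.circle(w,c,r,1,-1); m*=w
    n,l,st,ce=cv2.connectedComponentsWithStats(m)
    i=1+np.argmax(st[1:,4]); return ce[i],st[i]
def tri(a,b):
    (o,d),(p,e)=a,b
    t=np.linalg.lstsq(np.c_[d,-e],p-o,rcond=None)[0]
    x,y=o+t[0]*d,p+t[1]*e; return (x+y)/2,np.linalg.norm(x-y)
def onz(a,z): return a[0]+a[1]*(z-a[0][2])/a[1][2]
E
python3 - <<'E'
from h import *
s,t=optics.snapshot("scene"),optics.snapshot("top")
np.set_printoptions(precision=4,suppress=True)
P={}
for n,a,b in(("mush",(380,226),(268,192)),("bleed",(327,204),(320,202)),("T",(278,184),(375,213))):
    A,sa=blob(s,a);B,sb=blob(t,b); print(n,A,sa,B,sb); P[n],e=tri(ray(s,A),ray(t,B)); print(P[n],e)
# box top corner screws
for a,b in(((269,162),(396,269)),((428,211),(226,231)),((398,286),(248,146)),((227,224),(412,183))): print(tri(ray(s,a),ray(t,b)))
d=P["bleed"]-P["mush"];print(np.degrees(np.arctan2(d[1],d[0])),np.linalg.norm(d[:2]))
d=P["T"]-P["mush"];print(np.degrees(np.arctan2(d[1],d[0])),np.linalg.norm(d[:2]))
print(R.from_rotvec(monitor.state()["eef_rot"]).as_matrix())
E
```

```text
mush [379.1718 225.4923] [369 215  22  22 390] [267.5444 191.7111] [257 181  22  22 360]
[0.5872 0.1497 0.1485] 0.0020653732354341922
bleed [327.0843 203.8554] [323 199   9  11  83] [319.8919 202.3784] [316 198   9  10  74]
[0.567  0.0518 0.1601] 0.0020744599997830344
T [276.4097 183.6344] [267 169  20  29 227] [374.1004 213.6062] [368 196  13  36 259]
[ 0.5468 -0.0468  0.1696] 0.002604532329579136
(array([ 0.4498, -0.0952,  0.1138]), np.float64(2.7424363700651143e-05))
(array([0.5149, 0.2327, 0.1178]), np.float64(0.004423770242556484))
(array([0.6842, 0.1961, 0.1204]), np.float64(0.00019784045807025874))
(array([ 0.6178, -0.1287,  0.1166]), np.float64(0.001071887310067402))
-101.63732600379105 0.09996492900582674
-101.59256733623668 0.20064031419162873
[[-0.9298  0.3679 -0.0003]
 [ 0.3679  0.9298 -0.0006]
 [ 0.0001 -0.0007 -1.    ]]
```

>>> {"fn": "carry_out", "kwargs": {"steps": "-0.8 -0.45 0 0 0 0;-0.8 -0.45 0 0 0 0;-0.8 -0.45 0 0 0 0;-0.8 -0.45 0 0 0 0;-0.8 -0.45 0 0 0 0;-0.8 -0.45 0 0 0 0;-0.8 -0.45 0 0 0 0;-0.8 -0.45 0 0 0 0;0 0 0 0 0 -0.85;0 0 0 0 0 -0.85", "grip": 0}}

```text
clock: 1.45
position: [0.5163, 0.2278, 0.2205]
eef_rot: [0.304, 3.127, -0.001]
ft_force: [0.5, -0.0, -0.0]
gripper_width: 0.0913
```

>>> {"fn": "carry_out", "kwargs": {"steps": "-0.7 -0.52 0 0 0 0;-0.7 -0.52 0 0 0 0;0 0 0 0 0 0;0 0 0 0 0 0"}}

```text
clock: 1.95
position: [0.5884, 0.1482, 0.2199]
eef_rot: [-0.301, -3.126, 0.001]
ft_force: [0.7, 0.9, -0.1]
gripper_width: 0.0911
```

```bash
cat > v.py <<'E'
import sys
from h import *
ims=[]
for n,c in(("scene",(370,210)),("top",(280,195))):
    f=optics.snapshot(n)["frame"]; x,y=c; ims.append(cv2.resize(f[y-65:y+65,x-65:x+65],(400,400),interpolation=cv2.INTER_CUBIC))
cv2.imwrite(sys.argv[1],np.hstack(ims)); s=monitor.state(); print(s["position"],s["eef_rot"],s["ft_force"],s["gripper_width"])
E
python3 v.py pics/a.png
```

```text
[0.58819874 0.14864741 0.2200884 ] [-2.99060276e-01 -3.12668206e+00  6.25430356e-04] [ 0.30648968 -0.20016067 -0.18182285] 0.09116440973855078
```

View pics/a.png

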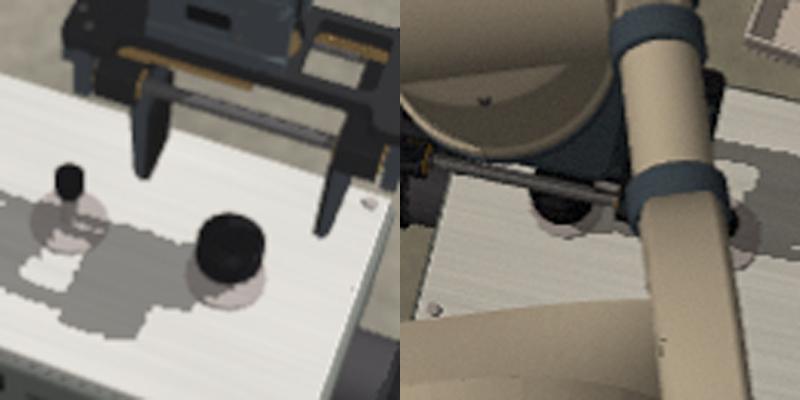

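The open fingers hang on either side of the mushroom knob (230,245 in the left crop), clear of the slim knob (68,182). Going down.

>>> {"fn": "carry_out", "kwargs": {"steps": "0 0 0.4 0 0 0;0 0 0.4 0 0 0;0 0 0.3 0 0 0;0 0 0.2 0 0 0;0 0 0 0 0 0"}}

```text
clock: 2.68
position: [0.586, 0.1527, 0.1412]
eef_rot: [0.291, 3.128, 0.0]
ft_force: [0.3, 0.9, 0.3]
gripper_width: 0.0916
```

```bash
python3 v.py pics/b.png
```

```text
[0.58675472 0.15261566 0.14218678] [2.91044993e-01 3.12582986e+00 1.12002228e-03] [-0.02003194 -0.69663902  0.1758647 ] 0.09126751216885884
```

View pics/b.png

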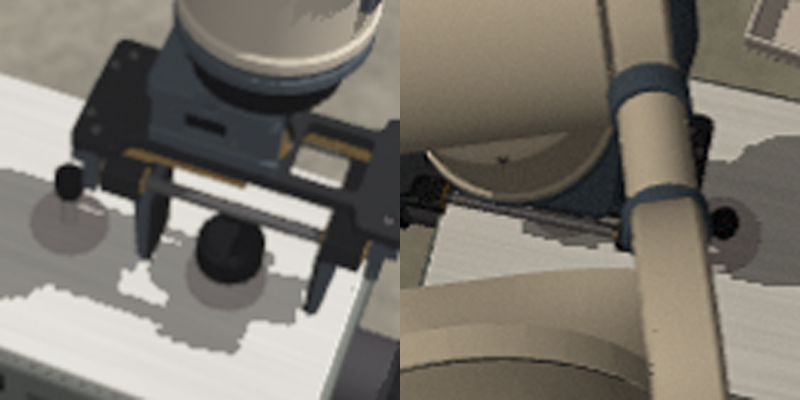

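Fingers straddle the knob head (230,245), 3 mm off along the jaws; correcting and closing.

>>> {"fn": "carry_out", "kwargs": {"steps": "0 -0.05 0 0 0 0;0 0 0 0 0 0"}}

```text
clock: 3.02
position: [0.5868, 0.1496, 0.1435]
eef_rot: [0.291, 3.124, 0.002]
ft_force: [-0.7, 0.5, 0.9]
gripper_width: 0.0912
```

>>> {"fn": "carry_out", "kwargs": {"steps": "0 0 0 0 0 0;0 0 0 0 0 0;0 0 0 0 0 0;0 0 0 0 0 0;0 0 0 0 0 0;0 0 0 0 0 0;0 0 0 0 0 0;0 0 0 0 0 0", "grip": 255}}

```text
clock: 4.03
position: [0.5869, 0.1489, 0.1439]
eef_rot: [0.291, 3.123, 0.001]
ft_force: [-0.0, -0.4, 0.3]
gripper_width: 0.0384
```

Gripped. Pulling up slowly.

>>> {"fn": "carry_out", "kwargs": {"steps": "0 0 -0.12 0 0 0;0 0 -0.12 0 0 0;0 0 -0.12 0 0 0;0 0 -0.12 0 0 0"}}

```text
clock: 4.53
position: [0.5869, 0.1489, 0.174]
eef_rot: [0.291, 3.124, 0.0]
ft_force: [2.6, -1.2, -5.5]
gripper_width: 0.0387
```

>>> {"fn": "carry_out", "kwargs": {"steps": "0 0 -0.1 0 0 0;0 0 -0.05 0 0 0;0 0 -0.05 0 0 0"}}

```text
clock: 4.9
position: [0.5864, 0.1489, 0.1855]
eef_rot: [0.291, 3.125, 0.0]
ft_force: [11.0, 2.0, -40.8]
gripper_width: 0.0386
```

At the stop (force rose to 41 N after 41.6 mm). Holding it out and checking.

>>> {"fn": "carry_out", "kwargs": {"steps": "0 0 0 0 0 0;0 0 0 0 0 0;0 0 0 0 0 0;0 0 0 0 0 0;0 0 0 0 0 0;0 0 0 0 0 0;0 0 0 0 0 0;0 0 0 0 0 0"}}

```text
clock: 5.9
position: [0.5864, 0.149, 0.1853]
eef_rot: [0.291, 3.125, -0.0]
ft_force: [2.6, -1.0, -6.4]
gripper_width: 0.0388
```

```bash
python3 v.py pics/c.png
```

```text
[0.58641318 0.1488995  0.1852541 ] [ 2.91427244e-01  3.12536004e+00 -4.24993483e-05] [ 2.75690689 -0.70212776 -6.42301288] 0.03859234777741356
```

View pics/c.png

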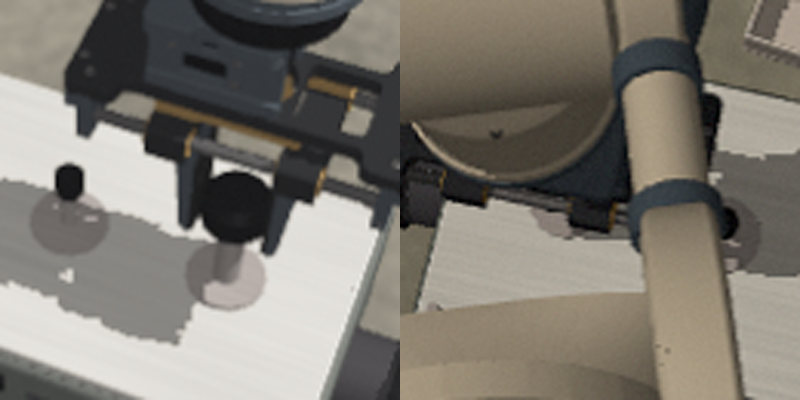

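The knob is out (head at (237,207) in the left crop, bare stem below). Checking the travel from the pixel shift.

Run:
```python
from h import *
s=optics.snapshot("scene")
K=np.array([[s["fx"],0,s["cx"]],[0,s["fy"],s["cy"]],[0,0,1]]);W=np.linalg.inv(s["extrinsics"])
for z in(.151,.186,.191):
    print(z,cv2.projectPoints(np.array([[.5872,.1497,z]]),cv2.Rodrigues(W[:3,:3])[0],W[:3,3],K,np.array([s["k1"],0,0,0]))[0].ravel())
print("now, bbox centre from crop", 305+237*130/400,145+207*130/400, "before",305+230*130/400,145+248*130/400)
```

```text
0.151 [379.87293988 224.73045836]
0.186 [381.75059073 213.03019276]
0.191 [382.02915296 211.29108739]
now, bbox centre from crop 382.025 212.275 before 379.75 225.6
```

>>> {"fn": "carry_out", "kwargs": {"steps": "0 0 0.12 0 0 0;0 0 0.12 0 0 0;0 0 0.12 0 0 0;0 0 0.12 0 0 0;0 0 0.1 0 0 0"}}

```text
clock: 6.68
position: [0.5865, 0.1489, 0.1494]
eef_rot: [0.291, 3.124, 0.0]
ft_force: [-0.8, -1.2, 5.3]
gripper_width: 0.0386
```

The 13.3 px shift matches 40 mm (13.4 px predicted). Pushing home until the stop.

>>> {"fn": "carry_out", "kwargs": {"steps": "0 0 0.06 0 0 0;0 0 0.05 0 0 0;0 0 0.05 0 0 0"}}

```text
clock: 7.05
position: [0.5875, 0.1489, 0.1426]
eef_rot: [0.29, 3.121, 0.001]
ft_force: [-11.1, -6.1, 39.8]
gripper_width: 0.0388
```

Home stop felt (40 N, TCP below its start height). Relaxing, then opening.

>>> {"fn": "carry_out", "kwargs": {"steps": "0 0 0 0 0 0;0 0 0 0 0 0"}}

```text
clock: 7.3
position: [0.5873, 0.1488, 0.143]
eef_rot: [0.29, 3.121, 0.001]
ft_force: [0.1, -1.2, 1.4]
gripper_width: 0.039
```

>>> {"fn": "carry_out", "kwargs": {"steps": "0 0 0 0 0 0;0 0 0 0 0 0;0 0 0 0 0 0;0 0 0 0 0 0;0 0 0 0 0 0;0 0 0 0 0 0;0 0 0 0 0 0;0 0 0 0 0 0", "grip": 0}}

```text
clock: 8.3
position: [0.5873, 0.1492, 0.142]
eef_rot: [0.29, 3.122, 0.002]
ft_force: [0.2, 1.0, 0.1]
gripper_width: 0.0913
```

>>> {"fn": "carry_out", "kwargs": {"steps": "0 0 -0.3 0 0 0;0 0 -0.5 0 0 0;0 0 -0.5 0 0 0;0 0 -0.4 0 0 0;0.8 0 0 0 0 0;0.8 0 0 0 0 0;0.8 0 0 0 0 0;0 0 0 0 0 0;0 0 0 0 0 0"}}

```text
clock: 9.43
position: [0.4414, 0.1762, 0.2466]
eef_rot: [0.291, 3.12, 0.003]
ft_force: [0.1, 0.3, 0.0]
gripper_width: 0.0914
```

```bash
python3 v.py pics/d.png
python3 - <<'E'
from h import *
s=optics.snapshot("scene"); print(blob(s,(380,226)),blob(s,(327,204)),blob(s,(278,184)))
E
```

```text
[0.4416018  0.17599339 0.24633347] [2.92098817e-01 3.12084681e+00 2.33128859e-03] [0.11530348 0.23960432 0.39292593] 0.09148226270498118
(array([379.15762274, 225.57105943]), array([369, 215,  22,  22, 387], dtype=int32)) (array([327.04878049, 203.80487805]), array([323, 199,   9,  11,  82], dtype=int32)) (array([276.50220264, 183.39207048]), array([267, 169,  20,  29, 227], dtype=int32))
```

View pics/d.png

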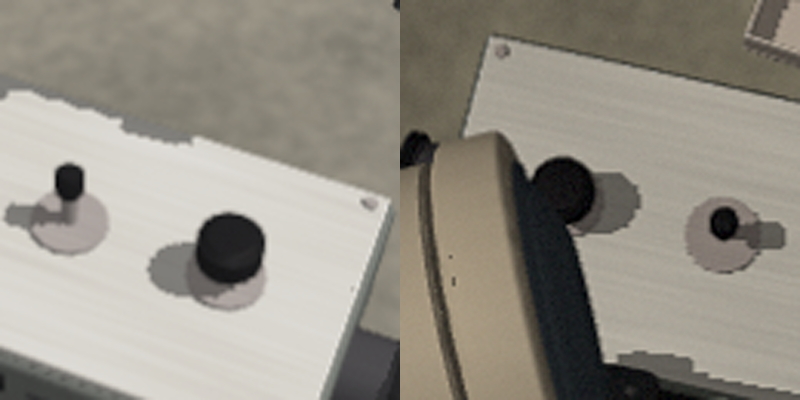

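The mushroom knob is home again at (230,248). All three heads are back at their first pixels within 0.3 px, and the arm is clear.

```bash
python3 -c "
from workcell import ticket; print(ticket.job_done())"
```

```text
the job is handed in; nothing more can be done
None
```

I pulled the filter-shaker knob straight up to its stop, held it out for about 1 s, pushed it fully home and let go. The job is handed in, finished at about 9.5 s of the 34 s allowed.

- **Pull:** the force rose to about 41 N at the stop. The pixel shift of the head matched 40 mm of travel (13.3 px against 13.4 px predicted). The tool itself rose 41.6 mm, so the fingers probably slipped or gave by 1–2 mm at the stop.
- **Push home:** the force rose to about 40 N at the home stop. After release the head is back at its first pixel position within 0.1 px.
- **The other two knobs:** the slim knob and T-handle are within 0.3 px of where they started. The arm is clear and reads no contact force.

The gripper read about 38.5 mm on the 40 mm head; I took this as give in the grip and did not look into it. No other check failed or disagreed.

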